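Open the child-resistant reagent bottle

TASK

Open the reagent bottle that stands in the holder: its white child-resistant cap only slips round when it is turned, so press it down firmly, but never with brute force, while turning it anticlockwise until it comes free. Lift the cap off and set it down gently, upright (top still up), inside the steel tray, and leave the other things on the bench where they are.

Things in the scene. Friction and masses are not known exactly. Their poses are not given: they have to be found in the camera images.
- bottle: Squat amber glass bottle, 72 mm across, in a grey 120 x 120 x 30 mm holder fastened to the bench, so it cannot turn. Origin: on the bench under its axis; z up. The shoulder is 80 mm high at the edge, rising to 92 mm at 24 mm from the axis; free room round the cap above. The glass bears 35 N in all (pressing, pulling, knocking); more breaks it
- bottle_neck (a point): Top of the hidden neck, on its axis, 130 mm above the bottle's origin. Anticlockwise from above opens. The inner cap comes free after 43 to 55 degrees of driven turn; a hard stop follows about 90 degrees further on, so after each stroke feel by a light pull whether it is free. Free, a sprung seal lifts the cap 3 mm and it comes straight off (20 mm up clears the neck); locked, it resists a 10 N pull firmly
- cap_center (a point): Centre (half-way up, on the axis) of the white ribbed cap: 47 mm in diameter, 46 mm tall, 70 g, a plastic shell open below; z up along its axis. Closed: 130.5 mm above the bottle's origin, underside at 107.5 mm. Unpressed, the shell only slips round on a hidden inner cap (light drag, 0.01 N m). Can be turned in several strokes: let go, the shell springs up and the inner cap stays
- cap_top (a point): Middle of the cap's flat top, 153 mm above the bottle's origin when closed. Pressed down, the shell sinks on a spring (5 to 10 N) by 3 to 10 mm, each bottle differently, to a firm stop. Hidden teeth, one every 45 degrees, then drive the inner cap: up to 45 degrees of play per grasp. They may meet tip on tip until turned on under load and then drop 2 mm. Keep pressing with 14 to 22 N
- tray: Shallow open steel tray fastened to the bench, outside 160 mm (its x) x 140 mm (its y) x 14 mm high, walls 4 mm, floor about 4 mm thick. Origin: on the bench under its centre. Pressing or dropping on it with over 60 N counts as rough
- pump_bottle_mid (a point): Clear pump bottle, loose, 72 mm across, 190 mm tall; point on its axis 70 mm above the bench. To be left alone
- tip_box_mid (a point): White and cream pipette-tip box, loose, 122 x 87 x 75 mm; its centre, 37 mm above the bench. To be left alone
- tube_rack_mid (a point): Low pink tube rack, loose, 90 x 130 x 28 mm; its centre, 14 mm above the bench. To be left alone
Mind the look-alikes: they are no part of the job. Of the things shaped like the part that bears cap_center, the white one is meant. What is shaped like the tray but pink is not meant.

How it is judged:
On the way:
1. the cap is off the neck, its centre more than 20 mm higher than when closed (z of cap_center in the frame of bottle above 0.15 m), for 0.2 s.
At the end, for the whole second after the job is handed in: The cap stands upright (within 0.15 rad) on the floor of the tray, its centre within 54 mm (tray x) and 44 mm (tray y) of the tray's centre and 18 to 32 mm above the bench, let go and staying there (x of cap_center in the frame of tray between -0.054 and 0.054 m and y of cap_center in the frame of tray between -0.044 and 0.044 m and height (world z) of cap_center between 0.018 and 0.032 m and angle between cap_center's own z axis and vertical below 0.15 rad); the robot touches nothing.
It fails at once if the bottle takes more than 35 N (contact force between bottle and anything else above 35 N).
It fails at once if the tray takes more than 60 N (contact force between tray and anything else above 60 N).
It fails at once if the pump bottle is moved more than 15 mm (distance of pump_bottle_mid from where it was at the start of the episode above 0.015 m).
It fails at once if the tip box is moved more than 15 mm (distance of tip_box_mid from where it was at the start of the episode above 0.015 m).
It fails at once if the tube rack is moved more than 15 mm (distance of tube_rack_mid from where it was at the start of the episode above 0.015 m).
It also fails if it takes over 70 s, if anything falls off the work surface, if the arm or the gripper's body presses on something with over 40 N, if the wrist force passes 120 N, or if a joint passes its speed limit or range.

ROBOT

A 7-joint arm with a two-finger parallel gripper is mounted at the origin on the work surface. World frame = base frame: x ahead of the robot, y to its left, z up, the work surface at z = 0. Lengths are in m, angles in rad, forces in N, time in s.
With the tool pointing down it reaches from about 0.425 to 0.825 m from the base axis. Payload 3.6 kg.
Tool frame: the origin (TCP) lies midway between the tips of the shut fingers; the grasp point (between the pads) lies 19 mm behind it; z points along the fingers, y is the direction in which the jaws open and shut (so a half turn about z gives the same grasp; the last joint's range is limited). The gripper opens to 85 mm and grips with 20 to 120 N. Pads are 22 mm wide; open, the fingers measure 114 mm over their backs; the gripper's body (76 mm by 85 mm) begins 54 mm behind the grasp point. The pads swing forward as they close: fully open they stand 13 mm farther back than shut.
Start: joints at [1.234, 0.615, -0.013, 1.423, 0.008, 1.103, -0.04], TCP at [0.199, -0.619, 0.231] pointing down, gripper open.
Joint ranges: [-3.12, 3.12], [-0.3, 2.06], [-1.34, 1.32], [0.26, 2.42], [-1.36, 4.5], [0.01, 1.98], [-2.84, 2.84]. Speed limits (rad/s): [2.79, 2.79, 3.14, 3.14, 3.14, 3.14, 3.14].

INTERFACE

Orientations are given as a unit quaternion [x, y, z, w].
In Python, from plant import manip, gripper_to, vision, order gives the robot as it stands. Calls block until the motion is done:
- manip.move_pose(position, orientation): joint-space move of the TCP to a pose.
- manip.move_straight(position, ori=None, velocity=0.15, contact_N=None): straight line of the TCP; ori=None keeps the orientation; velocity is the mean speed in m/s. With contact_N (N) it stops when the force on the tool has changed by that much, and returns True; else False.
- manip.set_joints(angles): joint-space move.
- gripper_to(opening): finger opening in m; the grip force is fixed at half the most; returns when the fingers have stopped.
- manip.wait(seconds).
- manip.inverse_kinematics(position, orientation): joint angles nearest the present ones, or None.
- vision.camera(name): name is "scene" or "side" or "wrist"; returns a dict with "pixels" (420x560x3 uint8, red, green, blue), "depth" (420x560 float32, m along the optical axis (not along the pixel's ray), 0 where there is no reading), "fx", "fy", "cx", "cy" (pixels), "dist_coeffs" ([k1, k2, p1, p2, k3] as OpenCV has them; the pictures are not rectified), "T" (4x4, takes a point from camera to world coordinates); the wrist camera has in their place "tool_from_camera" (4x4, takes a point from camera to tool coordinates, whose origin is the TCP and whose axes are the flange's). Camera axes: x right, y up, looking along -z (the intrinsics and any distortion apply to the point x, -y, -z); pixel columns grow to the right and rows downward; lengths in m; the calibration is good to about 2 mm. A picture is of the moment at which its call begins: read the wrist's pose just before it.
A pose or a line that the arm cannot do raises manip.Unreachable and nothing moves.
- order.finish_job(): hands the job in, once; it reports no verdict.
Readings, each from a call of its own:
- manip.current_t(): time.
- manip.current_joint_positions(): joint angles.
- manip.current_dq(): joint speeds.
- manip.current_joint_torque(): joint torques, N m.
- manip.current_tool_pos(): TCP position.
- manip.current_ee_rot(): TCP orientation.
- manip.current_ft_force(): force on the tool from outside, world axes, zero at the start.
- manip.current_moment(): the same for the moment, N m.
- manip.current_gripper_width(): finger opening in m.
Only numpy, scipy, OpenCV 4.12 (cv2) and the standard library are available. Lean on these libraries where they do the work, as an engineer would, in place of code of your own. Each camera call takes 0.05 s, during which the arm holds its last target. There are 200 camera calls.

## Working session

There is one attempt and no reset: what is moved stays moved. The work goes in short steps, each a Python script; the robot and the scene stay as the last script left them, time stands still between calls to the robot, and variables do not carry over. Pictures are saved under pics/ and viewed, about 8 in all and at most 12, crops included, and the job is handed in when it is done.

```bash
ls && mkdir -p pics && cat > h.py <<'E'
import numpy as np, cv2
from plant import manip, gripper_to, vision, order
from scipy.spatial.transform import Rotation as R
def pts(c, T=None):
    """HxWx3 world points (nan where no depth)"""
    h,w=c["depth"].shape
    K=np.array([[c["fx"],0,c["cx"]],[0,c["fy"],c["cy"]],[0,0,1.]])
    u,v=np.meshgrid(np.arange(w),np.arange(h))
    p=cv2.undistortPoints(np.stack([u,v],-1).reshape(-1,1,2).astype(np.float64),K,np.array(c["dist_coeffs"],float)).reshape(h,w,2)
    d=np.where(c["depth"]>0,c["depth"],np.nan).astype(float)
    P=np.stack([p[...,0]*d,-p[...,1]*d,-d],-1)
    T=np.array(c["T"]) if T is None else T
    return P@T[:3,:3].T+T[:3,3]
def tool():
    T=np.eye(4);T[:3,:3]=R.from_quat(manip.current_ee_rot()).as_matrix();T[:3,3]=manip.current_tool_pos();return T
def shot(name,f):
    t=tool();c=vision.camera(name)
    P=pts(c,t@np.array(c["tool_from_camera"]) if name=="wrist" else None)
    cv2.imwrite(f"pics/{f}.png",c["pixels"][...,::-1]);np.savez(f"pics/{f}.npz",P=P,I=c["pixels"])
    return c["pixels"],P
E
python3 - <<'E'
from h import *
for n in("scene","side"): shot(n,n)
print(manip.current_t(),manip.current_ee_rot(),manip.current_tool_pos(),manip.current_ft_force())
E
```

```text
pics
0.1 [ 9.87945850e-01  1.54795366e-01 -2.03679184e-04 -1.16214475e-03] [ 0.19858441 -0.61819223  0.23023858] [-0.28864664 -0.19977379  0.37493635]
```

View pics/scene.png

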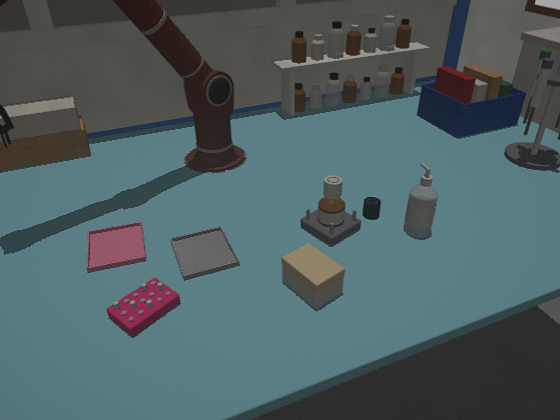

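View pics/side.png

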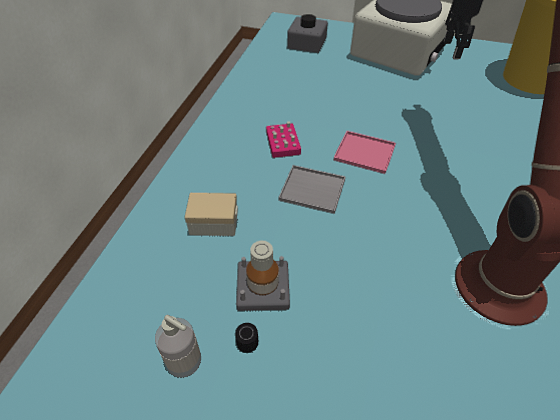

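Scene view: the white cap on the amber bottle is at (333,187), the black cap look-alike at (372,208), the grey steel tray at (205,252) and the pink tray at (117,246). The rack is at (143,305), the tip box at (312,275) and the pump bottle at (421,210). Side view: the cap is at (262,250), the steel tray at (312,189), the pink tray at (365,152) and the black cap at (247,337). I choose the white cap on the bottle and the grey tray.

```bash
python3 - <<'E'
import numpy as np, cv2
for n,cap,tr,box in(("scene",(333,183),(205,252),[(312,262),(143,300),(421,200),(372,208)]),("side",(262,248),(312,189),[(212,205),(284,138),(178,345),(247,337)])):
    d=np.load(f"pics/{n}.npz");P=d["P"];I=d["I"]
    u,v=cap; W=P[v-35:v+35,u-35:u+35].reshape(-1,3);
    W=W[np.isfinite(W[:,0])]
    t=W[W[:,2]>.115]; print(n,"cap zmax",np.sort(t[:,2])[-10:].round(4)); 
    top=t[t[:,2]>np.sort(t[:,2])[-5]-.006]
    (cx,cy),r=cv2.minEnclosingCircle(top[:,:2].astype(np.float32)); print(" top",cx,cy,r,len(top))
    # tray: pixel flood by colour (greyish)
    u,v=tr; W=P[v-40:v+40,u-45:u+45];c=I[v-40:v+40,u-45:u+45].astype(int)
    m=(np.ptp(c,axis=2)<28)&(W[...,2]<.03)&np.isfinite(W[...,0])
    k,l,s,_=cv2.connectedComponentsWithStats(m.astype(np.uint8)); 
    q=W[l==1+np.argmax(s[1:,4])]; print(" tray rect",cv2.minAreaRect(q[:,:2].astype(np.float32)),"z",np.percentile(q[:,2],[5,50,95]))
    for u,v in box: print(" pt",(u,v),P[v,u].round(3))
E
python3 - <<'E'
import cv2
a=cv2.imread('pics/scene.png')[150:250,270:450];b=cv2.imread('pics/side.png')[220:360,150:310]
cv2.imwrite('pics/crop.png',cv2.hconcat([cv2.resize(a,(400,400)),cv2.resize(b,(400,400))]))
E
```

```text
scene cap zmax [0.1573 0.1573 0.1574 0.1575 0.1576 0.1576 0.1577 0.1579 0.1579 0.1583]
 top 0.5301149487495422 0.16571682691574097 0.026407552883028984 155
 tray rect ((0.48582789301872253, -0.17732331156730652), (0.1460828185081482, 0.1850387454032898), 89.22283935546875) z [0.00354974 0.0067251  0.015938  ]
 pt (312, 262) [0.714 0.019 0.075]
 pt (143, 300) [ 0.636 -0.35   0.035]
 pt (421, 200) [0.656 0.354 0.119]
 pt (372, 208) [0.537 0.294 0.037]
side cap zmax [0.156  0.156  0.1561 0.1561 0.1562 0.1562 0.1563 0.1564 0.1567 0.1573]
 top 0.5301195979118347 0.17103815078735352 0.024324575439095497 332
 tray rect ((0.496707558631897, -0.18314045667648315), (0.1619146764278412, 0.16054898500442505), 89.30148315429688) z [0.00056337 0.00391612 0.01296885]
 pt (212, 205) [0.712 0.023 0.075]
 pt (284, 138) [ 0.628 -0.34   0.029]
 pt (178, 345) [0.613 0.401 0.13 ]
 pt (247, 337) [0.516 0.315 0.046]
```

View pics/crop.png

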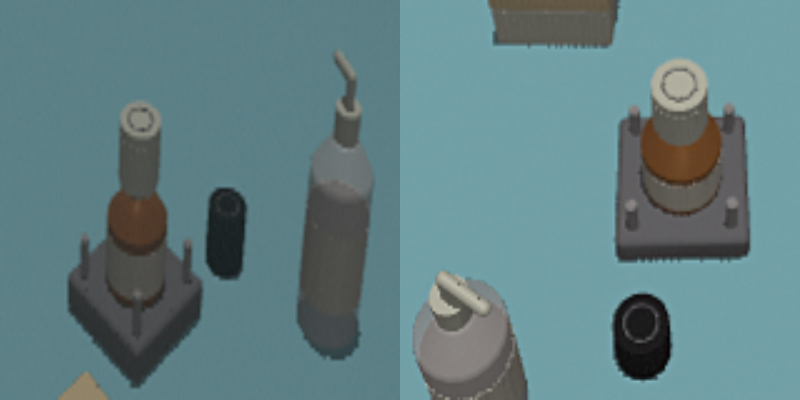

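The close crop confirms it: the white ribbed cap sits on the amber bottle in the holder, and the black cap stands separately beside it. The measured cap top is about (0.530, 0.168, 0.156), against 0.153 expected. Next I move above it and check the joint-7 headroom.

```bash
python3 - <<'E'
from h import *
q0=manip.current_ee_rot()
print("start yaw tool y:",R.from_quat(q0).as_matrix().round(2).tolist())
p=np.array([.53,.168,.29])
best=None
for a in range(-180,180,20):
    o=(R.from_euler('z',a,degrees=True)*R.from_euler('x',180,degrees=True)).as_quat()
    j=manip.inverse_kinematics(p,o)
    print(a,None if j is None else np.round(j,2))
E
```

```text
start yaw tool y: [[0.95, 0.31, -0.0], [0.31, -0.95, 0.0], [-0.0, -0.0, -1.0]]
-180 [ 0.33  0.66 -1.21  1.59  0.63  1.33  0.61]
-160 [ 0.31  0.64 -1.15  1.59  0.6   1.31  1.  ]
-140 [ 0.31  0.64 -1.15  1.59  0.6   1.31  1.35]
-120 [ 0.31  0.64 -1.15  1.59  0.6   1.31  1.7 ]
-100 [ 0.31  0.64 -1.15  1.59  0.6   1.31  2.04]
-80 [ 0.31  0.64 -1.15  1.59  0.6   1.31  2.39]
-60 [-1.    0.63  1.14  1.63 -0.59  1.27 -2.37]
-40 [-0.1   0.43 -0.37  1.6   0.17  1.13 -2.78]
-20 [-0.08  0.44 -0.41  1.6   0.19  1.14 -2.45]
0 [-0.04  0.45 -0.47  1.6   0.22  1.14 -2.13]
20 [ 0.02  0.46 -0.56  1.6   0.26  1.16 -1.83]
40 [ 0.09  0.49 -0.69  1.6   0.33  1.18 -1.54]
60 [ 0.12  0.5  -0.74  1.6   0.35  1.18 -1.21]
80 [ 0.15  0.51 -0.78  1.6   0.38  1.19 -0.89]
100 [ 0.19  0.53 -0.86  1.6   0.42  1.21 -0.58]
120 [ 0.23  0.56 -0.94  1.59  0.47  1.23 -0.28]
140 [ 0.27  0.59 -1.03  1.59  0.52  1.26  0.02]
160 [ 0.3   0.62 -1.12  1.59  0.58  1.3   0.32]
```

```bash
python3 - <<'E'
from h import *
p=manip.current_tool_pos();manip.move_straight([p[0],p[1],.33],velocity=.2)
j=np.array(manip.current_joint_positions());print(j.round(2))
j[0]=-.31;j[6]=-1.1;manip.set_joints(j)
T=tool();a=np.degrees(np.arctan2(T[1,0],T[0,0]));print("yaw",a,T[:3,3].round(3))
o=(R.from_euler('z',a,degrees=True)*R.from_euler('x',180,degrees=True)).as_quat()
manip.move_pose([.53-.06*np.cos(.31),.168-.06*np.sin(.31),.30],o)
print(np.round(manip.current_joint_positions(),3),np.round(manip.current_tool_pos(),4),manip.current_t(),manip.current_gripper_width(),np.round(manip.current_ft_force(),2))
I,P=shot("wrist","w1")
m=(P[...,2]>.14)&(P[...,2]<.17)
print(m.sum()); q=P[m]; print(cv2.minEnclosingCircle(q[:,:2].astype(np.float32)),np.percentile(q[:,2],[5,50,95]))
E
```

```text
[ 1.23  0.55 -0.01  1.26  0.    1.33 -0.04]
yaw 45.137228874084585 [0.623 0.179 0.329]
[-0.334  0.307 -0.021  1.748  0.008  1.084 -1.142] [0.4736 0.1495 0.3007] 4.575 0.08516006230231574 [ 0.36 -0.36 -0.4 ]
2254
((0.5281772017478943, 0.16915032267570496), 0.023953501135110855) [0.1530944  0.15437175 0.15555148]
```

View pics/w1.png

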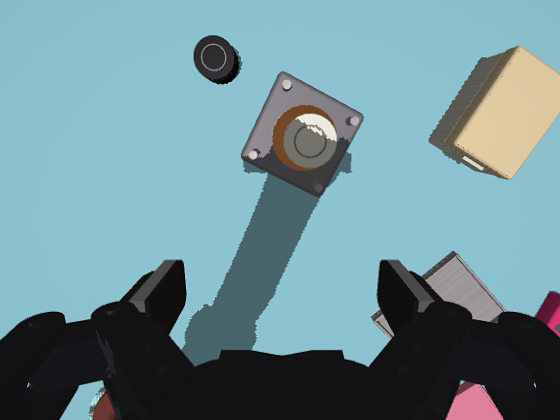

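The wrist view shows the cap at (310,138) over the bottle, with the black cap at (213,58) and nothing near the fingers' path. The three measurements agree to about 2 mm. I'll descend and close in steps, centring by the measured force.

```bash
cat >> h.py <<'E'
F=lambda: np.mean([ (manip.wait(.02),manip.current_ft_force())[1] for _ in range(4)],axis=0)
def grip(F0,lim=2.5):
    """close stepwise, easing sideways away from one-sided contact"""
    w=.052
    while w>.040:
        gripper_to(w); y=tool()[:3,1]; fy=(F()-F0)@y
        n=0
        while abs(fy)>lim and n<8:
            p=np.array(manip.current_tool_pos());manip.move_straight(p+y*np.sign(fy)*.0006,velocity=.03);fy=(F()-F0)@y;n+=1
        gw=manip.current_gripper_width()
        print(f"w {w:.4f} got {gw:.4f} fy {fy:.2f} n {n}")
        if gw-w>.002: break
        w-=.001
    gripper_to(0.0)
E
python3 - <<'E'
from h import *
a=manip.current_ee_rot();c=np.array([.5285,.169])
manip.move_straight([*c,.22],velocity=.25)
F0=F();print("F0",F0.round(2))
hit=manip.move_straight([*c,.112],velocity=.1,contact_N=4);print("hit",hit,np.round(manip.current_tool_pos(),4),(F()-F0).round(2))
if not hit:
    grip(F0);print((F()-F0).round(2),manip.current_gripper_width(),np.round(manip.current_tool_pos(),4),manip.current_t(), np.round(manip.current_joint_positions(),3))
np.save("F0.npy",F0)
E
```

```text
F0 [-0.08 -0.16  0.19]
hit False [0.529  0.1692 0.1127] [-0.25  0.06 -0.  ]
w 0.0520 got 0.0520 fy 0.04 n 0
w 0.0510 got 0.0509 fy -0.14 n 0
w 0.0500 got 0.0499 fy -0.03 n 0
w 0.0490 got 0.0492 fy -0.09 n 0
w 0.0480 got 0.0481 fy -0.47 n 0
w 0.0470 got 0.0472 fy 0.69 n 0
w 0.0460 got 0.0464 fy 1.46 n 0
w 0.0450 got 0.0465 fy 1.73 n 0
w 0.0440 got 0.0461 fy 0.19 n 1
[-1.06 -0.4   4.44] 0.04629544865386126 [0.5288 0.1687 0.1121] 9.9083 [-0.335  0.615 -0.02   1.835  0.017  0.692 -1.147]
```

```bash
python3 - <<'E'
from h import *
F0=np.load("F0.npy");p=np.array(manip.current_tool_pos());z=p[2];t=manip.current_t()
fz=(F()-F0)[2]
while fz<16 and z>.0985:
    z-=.0006 if fz<9 else .0004
    manip.move_straight([p[0],p[1],z],velocity=.02)
    f=F()-F0;fz=f[2];print(f"{z:.4f} {manip.current_tool_pos()[2]:.4f}",f.round(1))
print(manip.current_t()-t,np.round(manip.current_tool_pos(),4),np.round(manip.current_moment(),3))
np.save("cmd.npy",[p[0],p[1],z])
E
```

```text
0.1115 0.1115 [-0.4 -1.   5.1]
0.1109 0.1110 [-1.3 -0.6  5.2]
0.1103 0.1107 [-1.5 -0.6  6.8]
0.1097 0.1104 [-2.1 -0.8  8.6]
0.1091 0.1103 [-3.1 -0.9 11.9]
0.1087 0.1102 [-4.  -1.3 14.3]
0.1083 0.1102 [-3.8 -1.9 16. ]
2.2834000000000003 [0.5289 0.1688 0.1102] [-0.395  0.83  -0.041]
```

```bash
cat >> h.py <<'E'
def yaw():
    T=tool();return np.degrees(np.arctan2(T[1,0],T[0,0]))
def ori(a): return (R.from_euler('z',a,degrees=True)*R.from_euler('x',180,degrees=True)).as_quat()
def turn(F0,cmd,total,step=4,Ft=17.5,every=3):
    """anticlockwise under regulated press; cmd = commanded TCP (arm is compliant, ~6 N/mm)"""
    a0=yaw();a=a0;i=0
    while a<a0+total-.1:
        a=min(a+step,a0+total);i+=1
        manip.move_straight(cmd,ori(a),velocity=.05)
        f=F()-F0
        cmd[2]+=np.clip((f[2]-Ft)/7000,-.0012,.0012)
        cmd[:2]+=np.clip(f[:2]/15000,-.0003,.0003)
        if i%every==0 or not 13<f[2]<23: print(f"a {a-a0:.0f}/{yaw()-a0:.1f} f {f.round(1)} z {manip.current_tool_pos()[2]:.4f} cmdz {cmd[2]:.4f} Mz {manip.current_moment()[2]:.3f} w {manip.current_gripper_width():.4f} t {manip.current_t():.1f}",flush=True)
        if f[2]>28: cmd[2]+=.001;manip.move_straight(cmd,velocity=.05)
    np.save("cmd.npy",cmd)
E
python3 - <<'E'
from h import *
F0=np.load("F0.npy");cmd=np.load("cmd.npy");print(yaw(),manip.current_t())
turn(F0,cmd,12,every=1)
print(np.round(manip.current_joint_positions(),3))
E
```

```text
45.13223425817147 12.1917
a 4/4.0 f [-3.3 -1.8 15.1] z 0.1102 cmdz 0.1079 Mz -0.012 w 0.0460 t 12.5
a 8/8.0 f [-2.8 -1.5 15.9] z 0.1102 cmdz 0.1077 Mz -0.008 w 0.0463 t 12.8
a 12/12.0 f [-2.5 -1.3 16.4] z 0.1102 cmdz 0.1076 Mz -0.071 w 0.0459 t 13.1
[-0.296  0.619 -0.081  1.836  0.074  0.685 -0.992]
```

```bash
python3 - <<'E'
from h import *
F0=np.load("F0.npy");cmd=np.load("cmd.npy")
turn(F0,cmd,92,every=2)
print(np.round(manip.current_joint_positions(),3))
E
```

```text
a 8/8.0 f [-1.8 -0.2 16.2] z 0.1101 cmdz 0.1072 Mz -0.064 w 0.0464 t 13.8
a 16/16.0 f [-1.7 -0.4 16.3] z 0.1101 cmdz 0.1071 Mz 0.019 w 0.0466 t 14.4
a 24/24.0 f [0.5 0.3 9.6] z 0.1085 cmdz 0.1056 Mz 0.071 w 0.0466 t 15.0
a 32/32.0 f [-1.2 -0.1 17.4] z 0.1083 cmdz 0.1053 Mz 0.029 w 0.0463 t 15.7
a 40/40.0 f [-0.8 -0.3 16.9] z 0.1083 cmdz 0.1052 Mz 0.012 w 0.0463 t 16.3
a 48/48.0 f [-1.3  0.  18. ] z 0.1083 cmdz 0.1052 Mz 0.001 w 0.0462 t 16.9
a 56/56.0 f [-0.9 -0.2 16.9] z 0.1083 cmdz 0.1051 Mz -0.008 w 0.0465 t 17.6
a 64/64.0 f [-1.4 -0.4 17.7] z 0.1083 cmdz 0.1051 Mz -0.043 w 0.0463 t 18.2
a 72/72.0 f [-1.   0.  17.3] z 0.1083 cmdz 0.1051 Mz 0.004 w 0.0465 t 18.8
a 80/80.0 f [-1.2  0.1 17.6] z 0.1083 cmdz 0.1051 Mz -0.021 w 0.0465 t 19.5
a 88/88.0 f [-0.9 -0.3 17.2] z 0.1083 cmdz 0.1051 Mz -0.011 w 0.0463 t 20.1
[-0.009  0.675 -0.539  1.833  0.484  0.759  0.224]
```

```bash
cat >> h.py <<'E'
def pull(F0,cmd,zmax,lim=-6):
    while cmd[2]<zmax:
        cmd[2]+=.0012;manip.move_straight(cmd,velocity=.03);f=F()-F0
        print(f"cmdz {cmd[2]:.4f} z {manip.current_tool_pos()[2]:.4f} f {f.round(1)} w {manip.current_gripper_width():.4f}")
        if f[2]<lim: return False
    np.save("cmd.npy",cmd);return True
E
python3 - <<'E'
from h import *
F0=np.load("F0.npy");cmd=np.load("cmd.npy")
print(pull(F0,cmd,.123),manip.current_t()); np.save("cmd.npy",cmd)
E
```

```text
cmdz 0.1063 z 0.1084 f [ 0.9  0.9 11. ] w 0.0455
cmdz 0.1075 z 0.1091 f [1.6 1.6 7.2] w 0.0460
cmdz 0.1087 z 0.1101 f [2.  1.3 6. ] w 0.0462
cmdz 0.1099 z 0.1112 f [2.2 2.  5.4] w 0.0465
cmdz 0.1111 z 0.1124 f [2.5 2.1 5.5] w 0.0459
cmdz 0.1123 z 0.1135 f [2.8 2.4 4.8] w 0.0459
cmdz 0.1135 z 0.1140 f [2.8 2.8 4.8] w 0.0463
cmdz 0.1147 z 0.1151 f [4.2 3.4 3.5] w 0.0463
cmdz 0.1159 z 0.1155 f [5.4 3.4 0.1] w 0.0460
cmdz 0.1171 z 0.1164 f [ 5.6  3.8 -2.4] w 0.0461
cmdz 0.1183 z 0.1174 f [ 6.4  4.  -3.4] w 0.0459
cmdz 0.1195 z 0.1185 f [ 6.6  3.8 -4.1] w 0.0462
cmdz 0.1207 z 0.1197 f [ 6.3  3.7 -4.1] w 0.0463
cmdz 0.1219 z 0.1209 f [ 6.3  3.3 -4.2] w 0.0460
cmdz 0.1231 z 0.1221 f [ 6.4  3.7 -4.2] w 0.0464
True 25.175
```

The pull is free: the cap rises steadily with only a 4 N drag from the sideways load. I'll keep lifting while easing sideways.

```bash
python3 - <<'E'
from h import *
F0=np.load("F0.npy");cmd=np.load("cmd.npy")
while cmd[2]<.152:
    cmd[2]+=.0025;f=F()-F0;cmd[:2]+=np.clip(f[:2]/7000,-.0008,.0008)
    manip.move_straight(cmd,velocity=.04);f=F()-F0
    print(f"z {manip.current_tool_pos()[2]:.4f} xy {cmd[:2].round(4)} f {f.round(1)}")
    if f[2]<-9: break
np.save("cmd.npy",cmd);print(manip.current_t())
shot("side","s2")
b=cv2.imread('pics/s2.png')[190:350,190:350];cv2.imwrite('pics/s2c.png',cv2.resize(b,(560,560)))
E
```

```text
z 0.1244 xy [0.5272 0.1685] f [ 0.3  0.  -0.5]
z 0.1281 xy [0.5272 0.1685] f [ 0.6  0.  -1.1]
z 0.1307 xy [0.5272 0.1685] f [-0.2  0.3 -0.9]
z 0.1332 xy [0.5273 0.1685] f [-0.2 -0.1 -1.1]
z 0.1357 xy [0.5272 0.1685] f [-0.2  0.  -0.7]
z 0.1382 xy [0.5273 0.1685] f [-0.1  0.6 -1.1]
z 0.1407 xy [0.5273 0.1686] f [ 0.2  0.3 -0.8]
z 0.1432 xy [0.5273 0.1686] f [ 0.1  0.5 -0.7]
z 0.1457 xy [0.5273 0.1687] f [ 0.1  0.4 -1.1]
z 0.1482 xy [0.5273 0.1687] f [-0.1  0.3 -1.1]
z 0.1507 xy [0.5272 0.1688] f [ 0.3 -0.2 -1.2]
z 0.1532 xy [0.5272 0.1688] f [ 0.4 -0.3 -1.2]
29.775
```

View pics/s2c.png

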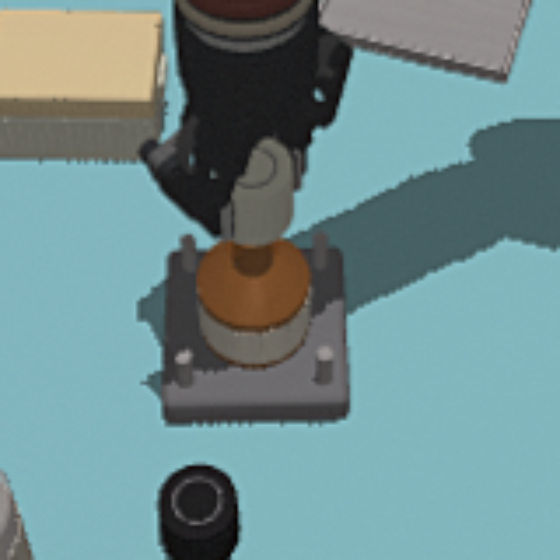

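The side crop shows the bare amber neck in the holder and the white cap between the fingers, so the cap is off (raised about 41 mm). The black cap and the tip box are undisturbed. Next I carry it to the tray.

```bash
python3 - <<'E'
from h import *
c=manip.current_tool_pos()
manip.move_straight([c[0],c[1],.27],velocity=.2)
manip.move_pose([.45,-.18,.27],ori(90))
print(np.round(manip.current_joint_positions(),2),np.round(manip.current_tool_pos(),3),manip.current_gripper_width(),manip.current_t())
I,P=shot("wrist","w2")
print(P[210,280],P[100,280])
E
```

```text
[ 0.63  0.34 -0.41  1.82  0.15  1.01  0.17] [ 0.451 -0.178  0.27 ] 0.046169342870575975 31.9
[ 0.4488764  -0.21852294  0.0048327 ] [ 4.48456855e-01 -8.09772326e-02  4.42659005e-04]
```

View pics/w2.png

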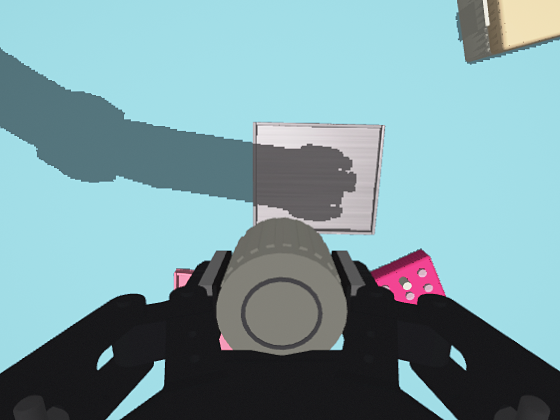

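The wrist view shows the steel tray with corners near (254,122), (384,125), (375,234) and about (256,232). The cap is held upright at (282,300), and the pink tray and rack lie beyond it. I'll compute the tray centre from the plane.

```bash
python3 - <<'E'
from h import *
d=np.load("pics/w2.npz");P=d["P"];I=d["I"].astype(int)
W=P[112:245,240:400];c=I[112:245,240:400]
m=(np.ptp(c,axis=2)<30)&(W[...,2]<.03)
k,l,s,_=cv2.connectedComponentsWithStats(m.astype(np.uint8));M=l==1+np.argmax(s[1:,4])
q=W[M];print(cv2.minAreaRect(q[:,:2].astype(np.float32)),np.percentile(q[:,2],[5,50,95]))
r=q[q[:,2]>.009];print("rim",len(r),cv2.minAreaRect(r[:,:2].astype(np.float32)),r.min(0),r.max(0))
E
```

```text
((0.495424747467041, -0.1802360713481903), (0.14468325674533844, 0.16577079892158508), 89.1282958984375) [0.00339321 0.0048146  0.01445875]
rim 1493 ((0.49425315856933594, -0.17759039998054504), (0.13933487236499786, 0.15901301801204681), 88.83026885986328) [ 0.41385815 -0.2487419   0.00900039] [ 0.5748351  -0.10719731  0.01738273]
```

The rim measures 159 x 139 mm, which matches, with its centre at (0.4945, -0.178) and the long side along world x.

```bash
python3 - <<'E'
from h import *
c=[.4945,-.178]
manip.move_straight([*c,.10],ori(90),velocity=.2)
manip.move_straight([*c,.03],velocity=.1)
F0=F()
hit=manip.move_straight([*c,.003],velocity=.02,contact_N=3)
print(hit,np.round(manip.current_tool_pos(),4),(F()-F0).round(2),manip.current_t())
if hit:
    z=manip.current_tool_pos()[2]
    for w in (.048,.050,.054,.060,.068): gripper_to(w);print(w,(F()-F0).round(1))
    p=manip.current_tool_pos();print(manip.move_straight([p[0],p[1],.09],velocity=.08,contact_N=6),(F()-F0).round(1))
    manip.move_straight([p[0],p[1],.25],velocity=.2)
    print(manip.current_t())
    manip.move_pose([.45,-.27,.27],ori(90))
    I,P=shot("wrist","w3");shot("scene","sc3")
    q=P[(P[...,2]>.04)&(P[...,2]<.07)&(abs(P[...,0]-.4945)<.06)&(abs(P[...,1]+.178)<.06)]
    print("cap top",len(q),cv2.minEnclosingCircle(q[:,:2].astype(np.float32)) if len(q) else 0,np.percentile(q[:,2],[5,50,95]),manip.current_t())
E
```

```text
True [ 0.4944 -0.178   0.0087] [-0.76  0.    5.68] 34.95
0.048 [0.4 0.2 1.5]
0.05 [ 0.1 -0.   0.9]
0.054 [0.  0.6 0.6]
0.06 [-0.5 -0.   0.6]
0.068 [0.3 0.1 0.6]
False [-0.2  0.1  0.8]
38.6083
cap top 1599 ((0.4939326047897339, -0.17724695801734924), 0.02421233057975769) [0.04913703 0.05057986 0.05193489] 39.2083
```

View pics/w3.png

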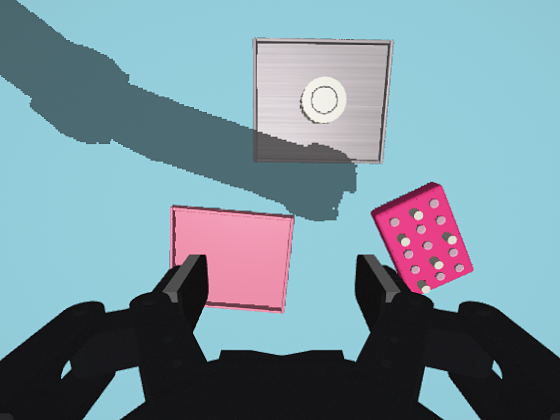

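The wrist view shows the white cap standing top-up at (324,100), in the middle of the steel tray. Its top is at z = 0.0506, so its centre is about 27 mm up, within the 18 to 32 mm band. The gripper is open and clear of everything.

```bash
python3 - <<'E'
from h import *
manip.wait(.3);print(manip.current_t(),np.round(manip.current_ft_force(),2));order.finish_job()
E
```

```text
39.5083 [ 1.03 -0.45  0.49]
the job is handed in; nothing more can be done
```

I opened the bottle and set the white cap upright in the steel tray. The job is handed in at 39.5 s of robot time, and no verdict was reported.

- **Opening:** I gripped the cap while centring by force, then pressed it with about 16–18 N. The turn was about 104° anticlockwise in one stroke. The teeth dropped 2 mm partway, where the press fell to 9.6 N until I corrected it. The highest press I read was 18 N.
- **Coming free:** A light pull let the cap rise with up to 4 N of drag and about 7 N of sideways load. Both vanished once I eased sideways. The cap lifted about 41 mm, and the side picture showed the neck bare.
- **Placing:** It touched the tray floor at about 6 N, and I opened the gripper in steps.
- **Last checks:** The cap's top centre was at (0.494, -0.177), within 1 mm of the measured tray centre. Its top was level at z ≈ 0.051, which puts its centre about 27–28 mm up. The arm was clear and the gripper empty.
- **Not checked at the end:** I did not re-measure the pump bottle, tip box or rack. No contact with them showed in the forces or pictures.

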